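Make up the travel kit and the bedside kit

ROBOT

A 6-joint arm with a two-finger parallel gripper is mounted at the origin on the work surface. World frame = base frame: x ahead of the robot, y to its left, z up, the work surface at z = 0. Lengths are in m, angles in degrees, forces in N, time in s.
With the tool pointing down it reaches from about 0.375 to 0.9 m from the base axis. Payload 3.1 kg.
Tool frame: the origin (TCP) lies on the centre line of the jaws, within the pads' length; the fingertips stand 25 mm ahead of it and the grasp point (between the pads) lies 6 mm ahead of it; z points along the fingers, y is the line along which they close (so a half turn about z gives the same grasp; the last joint's range is limited). The gripper opens to 87 mm and grips with 3 to 60 N. Pads are 19 mm wide; open, the fingers measure 117 mm over their backs; the gripper's body (75 mm by 190 mm) begins 51 mm behind the grasp point.
Start: joints at [58.298, 30.224, 82.088, -0, 67.689, -10.227], TCP at [0.229, 0.582, 0.248] pointing down, gripper open.
Joint ranges: [-176.69, 176.69], [-43.24, 126.21], [12.49, 139.97], [-82, 262], [0, 151.66], [-163.58, 163.58]. Speed limits (degrees/s): [159.86, 159.86, 180, 180, 180, 180].

INTERFACE

Orientations are given as a 3x3 rotation matrix whose columns are the frame's x, y, z axes.
In Python, from rig import * gives the robot as it stands.
- The arm moves only by the tool step_arm, never from a script. Its argument "steps" is a list of rows, each a list of 7 numbers: the shift along the tool's x, y, z normalised to -1 to 1, where 1 is 0.3 m, then the turn, a rotation vector about the tool's x, y, z normalised to -1 to 1, where 1 is 45 degrees, then the gripper's target within -1 to 1 (shut at 1, half-way at 0, fully open at -1). A call has 1 to 8 rows; each row is the pose to reach, as a shift and turn from the pose commanded when the call began, along the tool's axes at that moment; what a row does not reach only later rows make up. A row lasts 1/12 s, in which the tool goes at most 41.7 mm and 7.16 degrees, less where a joint would pass 70% of its speed; a pose out of reach is approached as far as the arm can. A call with a number of a shift or a turn outside -1 to 1 is refused whole. A call with a gripper value outside its range is refused whole. The fingers move at their own pace and stop on an object; the grip force is fixed at half the most. Time passes only in rows, so rows that repeat a pose let the fingers close. It gives the time, the measured TCP pose, the force, the opening and the grip force at its end, in the units of the state.
- read_state(): the state, without advancing time (a new reading comes with each control period).
- capture(name): name is "side" or "top" or "wrist"; returns a dict with "image" (384x512x3 uint8, red, green, blue), "vertical_fov" (degrees; the focal length in pixels is half the picture's height over the tangent of half this angle, whatever the lens; pixels are square), "cx", "cy" (the principal point, pixels), "world_from_camera" (4x4, takes a point from camera to world coordinates); the wrist camera has in their place "T_tool_cam" (4x4, takes a point from camera to tool coordinates, whose origin is the TCP and whose axes are the flange's). Camera axes: x right, y down, z forward; pixel columns grow to the right and rows downward; lengths in m; the calibration is good to about 2 mm. A picture is of the moment at which its call begins: read the wrist's pose just before it. There is no depth.
- hand_in(): hands the job in; it is judged then, once.
The state is a dict: "time_s": time; "joint_positions": joint angles; "qvel": joint speeds; "tau": joint torques, N m; "position": TCP position; "tcp_rot": TCP orientation; "force": force on the tool from outside, world axes, zero at the start; "moment": the same for the moment, N m; "opening": opening from 0.0 (shut) to 1.0 (fully open); "grasp_force": force on a finger pad.
Only numpy, scipy, OpenCV 4.12 (cv2) and the standard library are available. Lean on these libraries where they do the work, as an engineer would, in place of code of your own. Each camera call takes 0.05 s, during which the arm holds its last target. There are 200 camera calls.

TASK

Make up two medicine kits from the stock on the shelf: the amber vial, the violet pill case and the red-lidded tub go into the blue tray, and the steel pillbox and the green cup go into the yellow tray. Give each thing a pocket to itself, standing upright (the pill case and pillbox lying flat, lid up) in the middle of the pocket on its floor. Leave the terracotta ramekin and the grey vial where they stand.

Things in the scene. Friction and masses are not known exactly. Their poses are not given: they have to be found in the camera images.
- vial_amber: Loose amber vial with a white cap: upright cylinder, body 30 mm in diameter and 44 mm tall, narrower cap 21 mm in diameter above it, 58 mm tall in all, about 50 g. Origin at the centre of its underside, z up.
- pill_case: Loose violet pocket pill case with a lilac top: flat box 42 (x) by 64 (y) by 26 mm (z) with a snap lid that stays shut, about 60 g. Origin at the centre of its underside, z up.
- tub_red: Loose white ointment tub with a red lid: cylinder 44 mm in diameter, 34 mm tall, about 70 g. Origin at the centre of its underside, z up.
- pillbox_steel: Loose round stainless pillbox, its hinged flap shut: cylinder 46 mm in diameter, 24 mm tall, about 80 g. Origin at the centre of its underside, z up.
- cup_green: Loose green plastic cup, open at the top: 50 mm in diameter at the foot, 54 mm at the rim, 60 mm tall, wall 2.5 mm, about 30 g. Origin at the centre of its underside, z up.
- tray_blue: Blue kit tray, fixed to the shelf, 83 mm (x) by 243 mm (y), with three square pockets in a row along its y axis, inside 77 by 77 mm, centres at y = -80, 0 and +80 mm, x = 0. Pocket floor 4 mm above the shelf, rim and dividers 3 mm thick with their top 10 mm above the shelf. Origin at the centre of its underside, z up.
- tray_yellow: Yellow kit tray, fixed to the shelf, 83 mm (x) by 163 mm (y), with two square pockets in a row along its y axis, inside 77 by 77 mm, centres at y = -40 and +40 mm, x = 0. Pocket floor 4 mm above the shelf, rim and divider 3 mm thick with their top 10 mm above the shelf. Origin at the centre of its underside, z up.
- ramekin: Terracotta ramekin, an open round dish 68 mm in diameter at the rim, 42 mm tall, loose; belongs to no kit and stays where it is. Origin at the centre of its underside, z up.
- vial_grey: Grey vial with a black cap and a white paper band: body 30 mm in diameter, narrower cap, 58 mm tall, loose; belongs to no kit and stays where it is. Origin at the centre of its underside, z up.
Things that resemble listed ones, but are neither listed nor needed, are in the scene too. Of the things that look like the ramekin, take the one that is nearest to the robot's base at the start.

How it is judged:
By the outcome, as a careful person would: the job done as asked, in the order asked, and still so for the second after the job is handed in, with the robot touching nothing.
It also fails if it takes over 112 s, if anything falls off the work surface, if the arm or the gripper's body presses on something with over 40 N, if the wrist force passes 120 N, or if a joint passes its speed limit or range.

## Working session

There is one attempt and no reset: what is moved stays moved. The work goes in short steps, Python scripts to look and compute and a tool call to move; the robot and the scene stay as the last step left them, time stands still between calls to the robot, and variables do not carry over. Pictures are saved under pics/ and viewed, at most 14 in all, crops included, and the job is handed in when it is done.

Besides the shell and the picture viewer there is one more tool, called after "Request:" as name(argument=value, ...) on one line, values as JSON. step_arm: Moves the arm, as the interface text tells. Scaled input: -1 to 1 covers 0.3 m each way for a shift and 45 degrees each way for a turn. Its arguments: {"type":"object","properties":{"steps":{"type":"array"}},"required":["steps"]}

```bash
ls; mkdir -p pics; python3 - <<'E'
from rig import *
import cv2,json,numpy as np
s=read_state(); print(s)
for n in ["top","side","wrist"]:
    c=capture(n); im=c.pop("image"); cv2.imwrite(f"pics/{n}0.png",im[:,:,::-1]); print(n,c)
    np.save(f"pics/{n}0.npy",c,allow_pickle=True)
a=cv2.imread("pics/top0.png"); cv2.imwrite("pics/top0b.png",cv2.resize(a,(800,600),interpolation=cv2.INTER_CUBIC))
E
```

```text
pics
{'time_s': 0.0, 'joint_positions': array([ 5.82989175e+01,  3.02809897e+01,  8.21562562e+01, -1.75287235e-03,
        6.76875769e+01, -1.02284034e+01]), 'qvel': array([-0.02370892,  0.0167164 , -0.0544336 , -0.01875244, -0.0116753 ,
        0.03010406]), 'tau': array([ 9.93103604e-04, -4.40028226e+01, -1.76589721e+01,  6.33101701e-02,
        5.81067475e-02, -1.63656591e-04]), 'position': array([0.22841784, 0.5810416 , 0.24655058]), 'tcp_rot': array([[-9.30596286e-01,  3.66045484e-01, -1.12073004e-03],
       [ 3.66047024e-01,  9.30594480e-01, -1.86839993e-03],
       [ 3.59025832e-04, -2.14896593e-03, -9.99997627e-01]]), 'force': array([ 0.1893773 ,  0.22489746, -0.83830289]), 'moment': array([-0.01650769,  0.00648447,  0.02466828]), 'grasp_force': 0.0, 'opening': 1.0005716435365628}
top {'vertical_fov': 52.170260310493184, 'cx': 254.07999435679352, 'cy': 192.52444705799797, 'world_from_camera': array([[-0.00494303, -0.99484654,  0.10127155,  0.41071048],
       [-0.9999831 ,  0.00460754, -0.00354648,  0.0580231 ],
       [ 0.00306159, -0.10128737, -0.9948525 ,  1.06808282],
  
[... 169 characters left out ...]
ra': array([[ 0.85293696, -0.30717625,  0.42206789, -0.06452368],
       [-0.52198689, -0.49365021,  0.69558548, -0.90123798],
       [-0.00531343, -0.81360446, -0.58139448,  0.82024933],
       [ 0.        ,  0.        ,  0.        ,  1.        ]])}
wrist {'vertical_fov': 58.67502763780615, 'cx': 255.31177978313912, 'cy': 189.18870977547488, 'T_tool_cam': array([[-4.93451652e-04, -9.54767093e-01, -2.97354256e-01,
         8.18599625e-02],
       [ 9.99999853e-01, -4.03858551e-04, -3.62734757e-04,
        -8.43995410e-05],
       [ 2.26238151e-04, -2.97354391e-01,  9.54767152e-01,
        -1.37068238e-01],
       [ 0.00000000e+00,  0.00000000e+00,  0.00000000e+00,
         1.00000000e+00]])}
```

View pics/top0b.png

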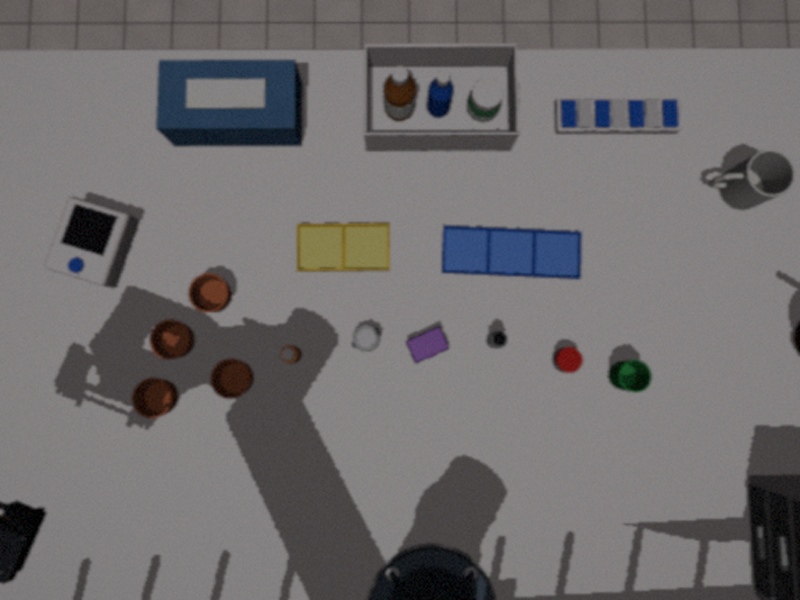

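View pics/side0.png

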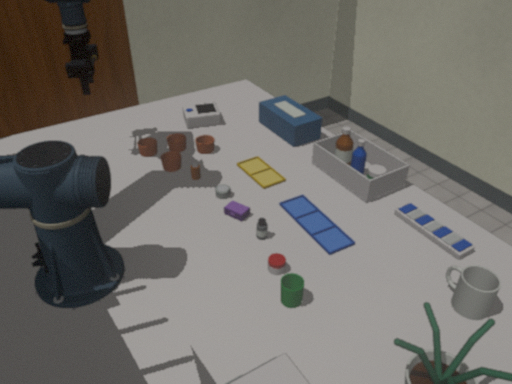

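Top view at 800x600:
- Yellow tray (343,247) and blue tray (511,252).
- Amber vial candidates: the small round thing at (290,354), or the bottle in the box at (400,90).
- Pillbox candidate: (367,336).
- Violet case: (428,344).
- Grey vial: (498,339).
- Red tub: (568,359).
- Green cup: (630,376). The grey mug at (768,173) and the green bottle in the box could be mistaken for it.
- Ramekin lookalikes: (210,292), (172,339), (155,397), (232,378).

Next I check these choices in one enlarged crop and get positions.

```bash
cat > h.py <<'E'
import numpy as np, cv2
from rig import *
def ray(c,u,v,T):
    f=192/np.tan(np.radians(c["vertical_fov"]/2))
    d=T[:3,:3]@np.array([(u-c["cx"])/f,(v-c["cy"])/f,1]); return T[:3,3],d
def px2w(c,u,v,z,T=None):
    o,d=ray(c,u,v,c["world_from_camera"] if T is None else T); return o+d*(z-o[2])/d[2]
def w2px(c,p,T=None):
    T=c["world_from_camera"] if T is None else T
    f=192/np.tan(np.radians(c["vertical_fov"]/2))
    q=T[:3,:3].T@(np.asarray(p)-T[:3,3]); return np.array([c["cx"]+f*q[0]/q[2],c["cy"]+f*q[1]/q[2]])
def wT(c,s):
    T=np.eye(4);T[:3,:3]=s["tcp_rot"];T[:3,3]=s["position"];return T@c["T_tool_cam"]
E
python3 - <<'E'
from h import *
c=np.load("pics/top0.npy",allow_pickle=True).item()
for n,u,v,z in [("amber",290,354,.05),("case",428,344,.026),("tub",568,359,.034),("pillbox",367,336,.024),("cup",630,375,.06),("grey",498,339,.058),("yel",343.5,247,.01),("blue",511.5,252,.01),("ram",232,378,.042),
 ("yTL",297,224,.01),("yTR",390,224,.01),("yBR",390,271,.01),("bTL",444,226,.01),("bTR",581,231,.01),("bBL",443,272,.01),("bBR",580,277,.01)]:
    print(n,px2w(c,u*.64,v*.64,z).round(4))
a=cv2.imread("pics/top0.png"); b=cv2.imread("pics/side0.png")
A=cv2.resize(a[190:255,140:426],None,fx=2.8,fy=2.8,interpolation=cv2.INTER_CUBIC)
B=cv2.resize(b[120:315,120:380],None,fx=2,fy=2,interpolation=cv2.INTER_CUBIC)
B=cv2.copyMakeBorder(B,0,0,0,A.shape[1]-B.shape[1],cv2.BORDER_CONSTANT)
cv2.imwrite("pics/crop1.png",np.vstack([A,B]))
print(A.shape,B.shape)
E
```

```text
amber [0.4267 0.2319 0.05  ]
case [0.4429 0.0021 0.026 ]
tub [ 0.4163 -0.2327  0.034 ]
pillbox [0.457  0.1057 0.024 ]
cup [ 0.3896 -0.326   0.06  ]
grey [ 0.4495 -0.1116  0.058 ]
yel [0.6136 0.1475 0.01  ]
blue [ 0.6034 -0.1466  0.01  ]
ram [0.3876 0.329  0.042 ]
yTL [0.6549 0.2293 0.01  ]
yTR [0.6542 0.0659 0.01  ]
yBR [0.5708 0.0662 0.01  ]
bTL [ 0.6502 -0.029   0.01  ]
bTR [ 0.6403 -0.2698  0.01  ]
bBL [ 0.5686 -0.0262  0.01  ]
bBR [ 0.5587 -0.2651  0.01  ]
(182, 801, 3) (390, 801, 3)
```

View pics/crop1.png

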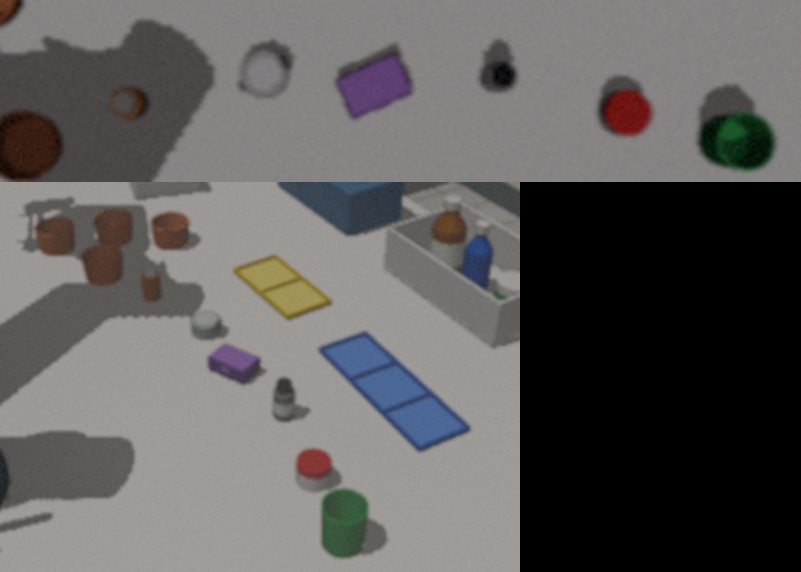

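The crop shows the amber vial with a pale cap in the arm's shadow at (128,102), next to a ramekin. It also shows the steel pillbox at (265,72), the violet case turned about 25°, the grey vial at (500,75), the tub at (628,112) and the cup at (738,140). The choices are clear, so I set out for the amber vial.

Request:
step_arm(steps=[[-0.1,-0.08,0.02,0,0,0.14,-1],[-0.2,-0.16,0.04,0,0,0.29,-1],[-0.3,-0.24,0.06,0,0,0.43,-1],[-0.4,-0.32,0.09,0,0,0.57,-1],[-0.5,-0.4,0.11,0,0,0.71,-1],[-0.6,-0.48,0.13,0,0,0.85,-1],[-0.7,-0.56,0.15,0,0,1,-1],[-0.78,-0.63,0.17,0,0,1,-1]])

```text
time_s: 0.82
position: [0.3784, 0.318, 0.1963]
tcp_rot: [[-0.395, 0.919, 0.0], [0.919, 0.395, -0.0], [-0.0, 0.0, -1.0]]
force: [0.4, -1.1, -0.4]
opening: 1.001
grasp_force: 0.0
```

```bash
cat >> h.py <<'E'
from scipy.spatial.transform import Rotation as Ro
def go(x,y,z,yaw=0):  # yaw: world angle of tool y axis, tool down
    s=read_state(); a=np.radians(yaw)
    R=np.array([[-np.sin(a),np.cos(a),0],[np.cos(a),np.sin(a),0],[0,0,-1]]).T
    R=np.column_stack([np.cross([np.cos(a),np.sin(a),0],[0,0,-1]),[np.cos(a),np.sin(a),0],[0,0,-1]])
    M=s["tcp_rot"]; d=M.T@(np.array([x,y,z])-s["position"]); r=Ro.from_matrix(M.T@R).as_rotvec(degrees=True)
    print("t",round(s["time_s"],2),"pos",s["position"].round(4),"open",round(s["opening"],3),"gf",round(s["grasp_force"],1),"F",s["force"].round(1))
    print("row",(d/.3).round(3),(r/45).round(3),"rows",np.ceil(max(np.linalg.norm(d)/.0417,np.linalg.norm(r)/7.16)))
def look(n,fx=1,crop=None):
    s=read_state(); c=capture("wrist"); im=c.pop("image")[:,:,::-1]; cv2.imwrite(f"pics/{n}.png",im); c["T"]=wT(c,s); np.save(f"pics/{n}.npy",c,allow_pickle=True); return c,im
E
sed -i '/np.sin(a),np.cos(a),0\],\[np.cos/d' h.py
python3 -c "
from h import *
go(.427,.232,.175,0)"
```

```text
t 0.82 pos [0.3784 0.318  0.1963] open 1.001 gf 0.0 F [ 0.4 -1.1 -0.4]
row [-0.327  0.036  0.071] [0.001 0.    0.517] rows 4.0
```

Request:
step_arm(steps=[[-0.1,0.01,0.02,0,0,0.15,-0.2],[-0.2,0.02,0.04,0,0,0.3,-0.2],[-0.3,0.03,0.07,0,0,0.45,-0.2],[-0.327,0.036,0.071,0,0,0.517,-0.2],[-0.327,0.036,0.071,0,0,0.517,-0.2]])

```text
time_s: 1.23
position: [0.4277, 0.2324, 0.1747]
tcp_rot: [[0.0, 1.0, -0.0], [1.0, -0.0, -0.0], [-0.0, -0.0, -1.0]]
force: [0.3, -0.1, 0.2]
opening: 0.706
grasp_force: 0.0
```

```bash
python3 -c "
from h import *
c,im=look('w1'); go(.427,.232,.175,0)"
```

```text
t 1.28 pos [0.4269 0.2336 0.175 ] open 0.669 gf 0.0 F [-0.1 -0.5 -0.7]
row [-0.005  0.    -0.   ] [-0.001 -0.     0.004] rows 1.0
```

View pics/w1.png

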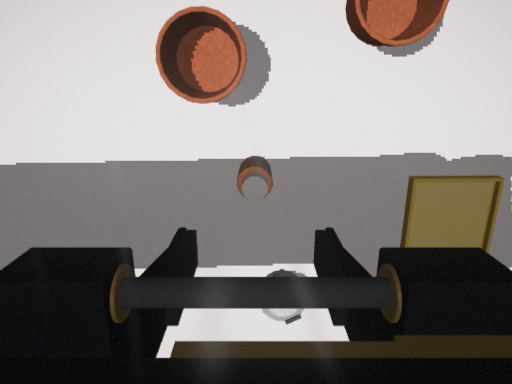

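The wrist view has the amber vial's cap centre at (255,188), a ramekin at (201,55) and the pillbox at (284,297).

```bash
python3 -c "
from h import *
c=np.load('pics/w1.npy',allow_pickle=True).item()
for n,u,v,z in [('cap',255,188,.058),('capR',237,180,.044),('capL',273,180,.044),('foot',255,160,.0),('pb',284,297,.024),('ram',201,55,.042),('yc',453,180,.01)]: print(n,px2w(c,u,v,z,c['T']).round(4))
p=px2w(c,255,188,.058,c['T'])
go(p[0],p[1],.036,0)"
```

```text
cap [0.4275 0.2362 0.058 ]
capR [0.4128 0.2387 0.044 ]
capL [0.4421 0.2387 0.044 ]
foot [0.4274 0.2456 0.    ]
pb [0.4557 0.114  0.024 ]
ram [0.3878 0.3338 0.042 ]
yc [0.609  0.2289 0.01  ]
t 1.28 pos [0.4269 0.2336 0.175 ] open 0.669 gf 0.0 F [-0.1 -0.5 -0.7]
row [0.009 0.002 0.463] [-0.001 -0.     0.004] rows 4.0
```

Request:
step_arm(steps=[[0.004,0.002,0.13,0,0,0,-0.2],[0.004,0.002,0.26,0,0,0,-0.2],[0.004,0.002,0.38,0,0,0,-0.2],[0.004,0.002,0.44,0,0,0,-0.2],[0.004,0.002,0.463,0,0,0,-0.2],[0.004,0.002,0.463,0,0,0,0.6],[0.004,0.002,0.463,0,0,0,0.6],[0.004,0.002,0.463,0,0,0,0.6]])

```text
time_s: 1.95
position: [0.4277, 0.2364, 0.0377]
tcp_rot: [[-0.006, 1.0, 0.003], [1.0, 0.006, 0.001], [0.001, 0.003, -1.0]]
force: [-0.3, -0.5, 0.8]
opening: 0.454
grasp_force: 0.0
```

Request:
step_arm(steps=[[0,0,0,0,0,0,0.8],[0,0,0,0,0,0,0.8],[0,0,0,0,0,0,0.8],[0,0,0,0,0,0,0.8],[0,0,0,0,0,0,0.8]])

```text
time_s: 2.37
position: [0.4278, 0.2361, 0.0378]
tcp_rot: [[-0.004, 1.0, 0.003], [1.0, 0.004, 0.001], [0.001, 0.003, -1.0]]
force: [-0.9, 1.8, 7.1]
opening: 0.335
grasp_force: 30.0
```

```bash
python3 -c "
from h import *
go(.4275,.2345,.13,0)"
```

```text
t 2.37 pos [0.4278 0.2361 0.0378] open 0.335 gf 30.0 F [-0.9  1.8  7.1]
row [-0.005 -0.    -0.307] [ 0.004 -0.001  0.006] rows 3.0
```

Request:
step_arm(steps=[[0,0,-0.1,0,0,0,0.8],[0,0,-0.23,0,0,0,0.8],[-0.08,0.05,-0.33,0,0,0.02,0.8],[-0.18,0.11,-0.37,0,0,0.05,0.8],[-0.29,0.175,-0.37,0,0,0.05,0.8],[-0.4,0.24,-0.37,0,0,0.05,0.8],[-0.51,0.305,-0.37,0,0,0.05,0.8],[-0.62,0.37,-0.37,0,0,0.05,0.8]])

```text
time_s: 3.03
position: [0.5394, 0.0484, 0.1482]
tcp_rot: [[0.035, 0.999, 0.001], [0.999, -0.035, -0.0], [-0.0, 0.001, -1.0]]
force: [1.4, 0.2, 0.1]
opening: 0.334
grasp_force: 30.0
```

Request:
step_arm(steps=[[-0.11,0.065,0,0,0,0,0.8],[-0.22,0.13,0,0,0,0,0.8],[-0.32,0.19,0,0,0,0,0.8],[-0.38,0.23,0,0,0,0,0.8],[-0.39,0.23,0,0,0,0,0.8],[-0.39,0.23,0,0,0,0,0.8]])

```text
time_s: 3.53
position: [0.6038, -0.0708, 0.1475]
tcp_rot: [[0.037, 0.999, 0.0], [0.999, -0.037, -0.0], [-0.0, 0.0, -1.0]]
force: [-1.2, 0.5, -1.1]
opening: 0.34
grasp_force: 30.0
```

```bash
python3 -c "
from h import *
c,im=look('w2'); go(.6078,-.0676,.0425,-2.4)"
```

```text
t 3.58 pos [ 0.6027 -0.0692  0.1472] open 0.341 gf 30.0 F [ 0.7  0.4 -0.3]
row [0.006 0.017 0.349] [-0.002 -0.001  0.007] rows 3.0
```

View pics/w2.png

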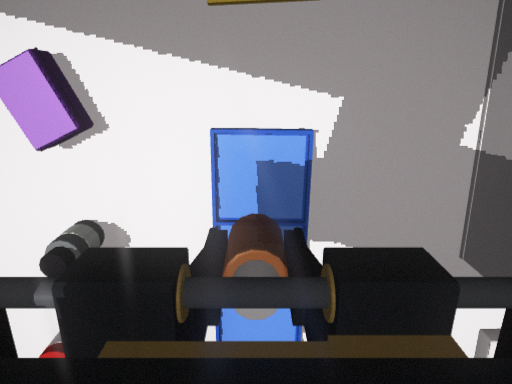

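The pocket rim corners are at (211,129) and (313,129), and its divider is at about v=226. The held vial's cap centre is at (256,289). The violet case's top face is at upper left, with corners near (36,50), (82,130) and (38,150).

```bash
python3 -c "
from h import *
c=np.load('pics/w2.npy',allow_pickle=True).item()
for n,u,v,z in [('oL',211,129,.01),('oR',313,129,.01),('divL',215,227,.01),('divR',309,227,.01),('cap',256,289,.1672),('bodyL',226,270,.153),('bodyR',287,270,.153),('c1',36,50,.026),('c2',82,130,.026),('c3',38,150,.026)]: print(n,px2w(c,u,v,z,c['T']).round(4))
"
```

```text
oL [ 0.5703 -0.0228  0.01  ]
oR [ 0.6517 -0.0259  0.01  ]
divL [ 0.5673 -0.1076  0.01  ]
divR [ 0.6492 -0.1108  0.01  ]
cap [ 0.6043 -0.0669  0.1672]
bodyL [ 0.5913 -0.0663  0.153 ]
bodyR [ 0.6178 -0.0673  0.153 ]
c1 [0.4537 0.0389 0.026 ]
c2 [ 0.4755 -0.0179  0.026 ]
c3 [ 0.4389 -0.0318  0.026 ]
```

Request:
step_arm(steps=[[0,0.014,0.1,0,0,0.005,0.8],[0,0.014,0.2,0,0,0.005,0.8],[0,0.014,0.28,0,0,0.005,0.8],[0,0.014,0.32,0,0,0.005,0.8],[0,0.014,0.342,0,0,0.005,0.8],[0,0.014,0.349,0,0,0.005,0.8],[0,0.014,0.349,0,0,0.005,0.8]])

```text
time_s: 4.17
position: [0.608, -0.0687, 0.0431]
tcp_rot: [[0.038, 0.999, 0.0], [0.999, -0.038, -0.0], [-0.0, 0.0, -1.0]]
force: [-0.5, -0.3, -0.8]
opening: 0.336
grasp_force: 30.0
```

```bash
python3 -c "
from h import *
go(.607,-.069,.0425,-2.4)"
```

```text
t 4.17 pos [ 0.608  -0.0687  0.0431] open 0.336 gf 30.0 F [-0.5 -0.3 -0.8]
row [-0.001 -0.003  0.002] [0.    0.    0.005] rows 1.0
```

Request:
step_arm(steps=[[0,0,0.004,0,0,0,0.8],[0,0,0.004,0,0,0,0.2],[0,0,0.004,0,0,0,-0.5],[0,0,0.004,0,0,0,-0.5],[0,0,0.004,0,0,0,-0.5],[0,0,-0.08,0,0,0,-0.5],[0,0,-0.2,0,0,0,-0.5],[0,0,-0.3,0,0,0,-0.5]])

```text
time_s: 4.83
position: [0.6077, -0.0694, 0.1337]
tcp_rot: [[0.039, 0.999, -0.001], [0.999, -0.039, 0.0], [0.0, -0.001, -1.0]]
force: [0.7, -0.5, 0.3]
opening: 0.722
grasp_force: 0.0
```

```bash
python3 -c "
from h import *
go(.444,.003,.14,24)"
```

```text
t 4.83 pos [ 0.6077 -0.0694  0.1337] open 0.722 gf 0.0 F [ 0.7 -0.5  0.3]
row [ 0.22  -0.555 -0.021] [-0.001 -0.001 -0.583] rows 5.0
```

Request:
step_arm(steps=[[0.04,-0.1,-0.03,0,0,-0.1,-0.5],[0.09,-0.22,-0.05,0,0,-0.25,-0.5],[0.13,-0.33,-0.05,0,0,-0.4,-0.5],[0.18,-0.44,-0.05,0,0,-0.5,-0.5],[0.21,-0.52,-0.05,0,0,-0.56,-0.5],[0.22,-0.555,-0.05,0,0,-0.583,-0.5],[0.22,-0.555,-0.05,0,0,-0.583,-0.5]])

```text
time_s: 5.42
position: [0.4414, 0.004, 0.1479]
tcp_rot: [[-0.408, 0.913, -0.003], [0.913, 0.408, 0.001], [0.002, -0.002, -1.0]]
force: [-0.5, -0.2, 0.1]
opening: 0.75
grasp_force: 0.0
```

```bash
python3 -c "
from h import *
c,im=look('w3'); go(.444,.003,.035,24)"
```

```text
t 5.47 pos [0.4446 0.003  0.1481] open 0.751 gf 0.0 F [ 0.5 -0.7 -0. ]
row [ 0.001 -0.002  0.377] [ 0.002  0.001 -0.   ] rows 3.0
```

View pics/w3.png

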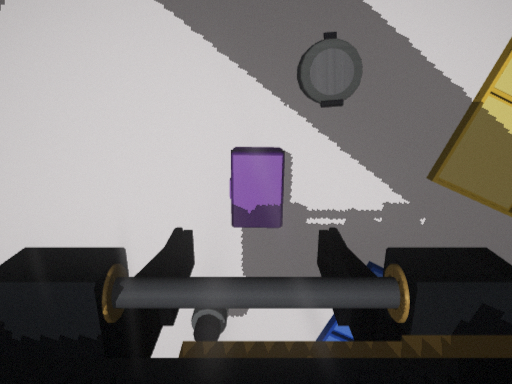

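The case is square to the jaws, with its top face spanning (232..284, 152..227). The pillbox is at (330,71), with its hinge tabs along the image vertical at (330,35) and (331,103).

```bash
python3 -c "
from h import *
c=np.load('pics/w3.npy',allow_pickle=True).item()
for n,u,v,z in [('a',232,152,.026),('b',284,152,.026),('c',232,227,.026),('d',283,227,.026),('pb',330,69,.024)]: print(n,px2w(c,u,v,z,c['T']).round(4))
p=sum(px2w(c,u,v,.026,c['T']) for u,v in [(232,152),(284,152),(232,227),(283,227)])/4;print(p)
go(p[0],p[1],.0345,24)
"
```

```text
a [0.4121 0.0252 0.026 ]
b [0.4486 0.0415 0.026 ]
c [ 0.4364 -0.0324  0.026 ]
d [ 0.4746 -0.0153  0.026 ]
pb [0.4531 0.1094 0.024 ]
[0.44291592 0.00475696 0.026     ]
t 5.47 pos [0.4446 0.003  0.1481] open 0.751 gf 0.0 F [ 0.5 -0.7 -0. ]
row [ 0.008 -0.003  0.379] [ 0.002  0.001 -0.   ] rows 3.0
```

Request:
step_arm(steps=[[0.004,-0.003,0.12,0,0,0,-0.5],[0.004,-0.003,0.24,0,0,0,-0.5],[0.004,-0.003,0.33,0,0,0,-0.5],[0.004,-0.003,0.365,0,0,0,-0.5],[0.004,-0.003,0.379,0,0,0,-0.4],[0.004,-0.003,0.379,0,0,0,0.5],[0.004,-0.003,0.379,0,0,0,0.5],[0.004,-0.003,0.379,0,0,0,0.5]])

```text
time_s: 6.13
position: [0.4444, 0.0032, 0.0346]
tcp_rot: [[-0.407, 0.914, 0.003], [0.914, 0.407, -0.001], [-0.002, 0.002, -1.0]]
force: [0.1, -0.1, 0.6]
opening: 0.551
grasp_force: 0.0
```

Request:
step_arm(steps=[[0,0,0,0,0,0,0.5],[0,0,0,0,0,0,0.5],[0,0,0,0,0,0,0.5],[0,0,0,0,0,0,0.5]])

```text
time_s: 6.47
position: [0.4437, 0.0036, 0.0348]
tcp_rot: [[-0.407, 0.913, 0.003], [0.913, 0.407, -0.001], [-0.002, 0.002, -1.0]]
force: [0.7, -0.3, 5.5]
opening: 0.481
grasp_force: 30.0
```

```bash
python3 -c "
from h import *
go(.6055,-.148,.15,-2.4)"
```

```text
t 6.47 pos [0.4437 0.0036 0.0348] open 0.481 gf 30.0 F [ 0.7 -0.3  5.5]
row [-0.682  0.288 -0.382] [0.003 0.002 0.587] rows 6.0
```

Request:
step_arm(steps=[[0,0,-0.1,0,0,0,0.5],[0,0,-0.22,0,0,0,0.5],[-0.08,0.035,-0.32,0,0,0.1,0.5],[-0.19,0.08,-0.38,0,0,0.22,0.5],[-0.3,0.13,-0.38,0,0,0.34,0.5],[-0.42,0.18,-0.38,0,0,0.46,0.5],[-0.54,0.23,-0.38,0,0,0.56,0.5],[-0.62,0.265,-0.38,0,0,0.587,0.5]])

```text
time_s: 7.13
position: [0.5939, -0.1366, 0.1488]
tcp_rot: [[0.046, 0.999, 0.004], [0.999, -0.046, -0.002], [-0.002, 0.004, -1.0]]
force: [0.5, -0.2, -0.3]
opening: 0.481
grasp_force: 30.0
```

Request:
step_arm(steps=[[-0.06,-0.0,0,0,0,0,0.5],[-0.07,-0.0,0,0,0,0,0.5],[-0.07,-0.0,0,0,0,0,0.5]])

```text
time_s: 7.38
position: [0.5894, -0.1553, 0.1474]
tcp_rot: [[0.044, 0.999, -0.002], [0.999, -0.044, 0.001], [0.001, -0.002, -1.0]]
force: [0.7, 1.0, -1.1]
opening: 0.477
grasp_force: 30.0
```

```bash
python3 -c "
from h import *
c,im=look('w4'); go(.6053,-.147,.0395,-2.4)"
```

```text
t 7.43 pos [ 0.5889 -0.1541  0.1474] open 0.479 gf 30.0 F [-0.2 -0.1 -0.4]
row [0.026 0.054 0.36 ] [-0.003 -0.002 -0.001] rows 3.0
```

View pics/w4.png

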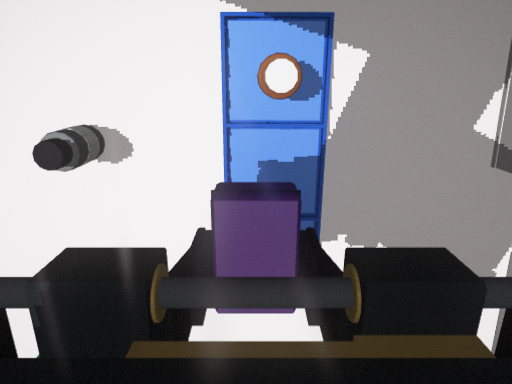

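The amber vial stands in the first pocket, cap at (282,75). The tray's corners are at (221,15) and (332,15), and its dividers are at v=125 and v≈214. The case is held level with its top face at u 212..300 and v 190..312.

```bash
python3 -c "
from h import *
c=np.load('pics/w4.npy',allow_pickle=True).item()
for n,u,v,z in [('o1',221,15,.01),('o2',332,15,.01),('d1L',223,125,.01),('d1R',327,125,.01),('d2R',321,214,.01),('cap',282,75,.062),('body',280,76,.048),('a',212,190,.138),('b',299,190,.138),('c',214,312,.138),('d',297,312,.138)]: print(n,px2w(c,u,v,z,c['T']).round(4))
"
```

```text
o1 [ 0.57   -0.0253  0.01  ]
o2 [ 0.6506 -0.0289  0.01  ]
d1L [ 0.5658 -0.1043  0.01  ]
d1R [ 0.6484 -0.1079  0.01  ]
d2R [ 0.6446 -0.1836  0.01  ]
cap [ 0.6096 -0.0696  0.062 ]
body [ 0.6093 -0.0699  0.048 ]
a [ 0.5716 -0.1186  0.138 ]
b [ 0.6107 -0.1203  0.138 ]
c [ 0.5673 -0.1832  0.138 ]
d [ 0.6093 -0.185   0.138 ]
```

Request:
step_arm(steps=[[0.02,0.052,0.08,0,0,0,0.5],[0.02,0.052,0.18,0,0,0,0.5],[0.02,0.052,0.27,0,0,0,0.5],[0.02,0.052,0.33,0,0,0,0.5],[0.02,0.052,0.353,0,0,0,0.5],[0.02,0.052,0.361,0,0,0,0.5],[0.02,0.052,0.361,0,0,0,0.5]])

```text
time_s: 8.02
position: [0.6054, -0.1481, 0.0398]
tcp_rot: [[0.041, 0.999, -0.001], [0.999, -0.041, 0.001], [0.001, -0.001, -1.0]]
force: [0.5, 0.6, -0.3]
opening: 0.479
grasp_force: 30.0
```

```bash
python3 -c "
from h import *
go(.6045,-.1485,.0388,-2.4)"
```

```text
t 8.02 pos [ 0.6054 -0.1481  0.0398] open 0.479 gf 30.0 F [ 0.5  0.6 -0.3]
row [-0.001 -0.003  0.003] [-0.002 -0.001  0.001] rows 1.0
```

Request:
step_arm(steps=[[0,0,0.003,0,0,0,0.5],[0,0,0.003,0,0,0,0],[0,0,0.003,0,0,0,-0.5],[0,0,0.003,0,0,0,-0.5],[0,0,0.003,0,0,0,-0.5],[0,0,-0.08,0,0,0,-0.5],[0,0,-0.2,0,0,0,-0.5],[0,0,-0.32,0,0,0,-0.5]])

```text
time_s: 8.68
position: [0.6051, -0.1491, 0.1356]
tcp_rot: [[0.042, 0.999, -0.003], [0.999, -0.042, 0.001], [0.001, -0.003, -1.0]]
force: [0.8, -0.3, 1.1]
opening: 0.745
grasp_force: 0.0
```

```bash
python3 -c "
from h import *
go(.4163,-.2327,.15,-2.4)"
```

```text
t 8.68 pos [ 0.6051 -0.1491  0.1356] open 0.745 gf 0.0 F [ 0.8 -0.3  1.1]
row [-0.305 -0.617 -0.047] [-0.004 -0.002 -0.   ] rows 5.0
```

Request:
step_arm(steps=[[-0.04,-0.09,-0.047,0,0,0,-0.5],[-0.1,-0.2,-0.047,0,0,0,-0.5],[-0.16,-0.32,-0.047,0,0,0,-0.5],[-0.22,-0.44,-0.047,0,0,0,-0.5],[-0.27,-0.55,-0.047,0,0,0,-0.5],[-0.3,-0.605,-0.047,0,0,0,-0.5],[-0.305,-0.617,-0.047,0,0,0,-0.5],[-0.305,-0.617,-0.047,0,0,0,-0.5]])

```text
time_s: 9.35
position: [0.4165, -0.2337, 0.1501]
tcp_rot: [[0.045, 0.999, 0.0], [0.999, -0.045, -0.0], [-0.0, 0.0, -1.0]]
force: [0.9, -0.1, 0.7]
opening: 0.746
grasp_force: 0.0
```

```bash
python3 -c "
from h import *
c,im=look('w5'); go(.4163,-.2327,.036,-2.4)"
```

```text
t 9.4 pos [ 0.4178 -0.2337  0.1501] open 0.751 gf 0.0 F [ 0.1 -0.3 -0.3]
row [ 0.003 -0.006  0.38 ] [ 0.002  0.001 -0.002] rows 3.0
```

View pics/w5.png

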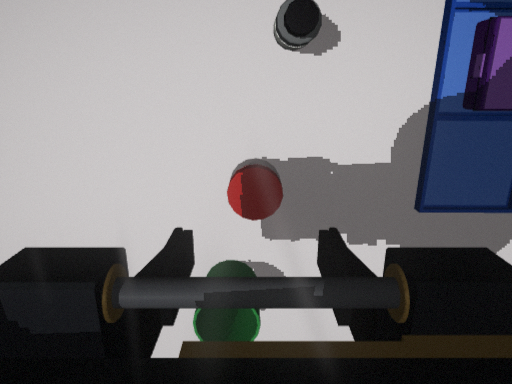

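The tub's lid is centred at (255,192), between the jaws. The case lies in the middle blue pocket, and the cup's rim is at (227,318).

```bash
python3 -c "
from h import *
c=np.load('pics/w5.npy',allow_pickle=True).item()
p=px2w(c,255,192,.034,c['T']);print(p, px2w(c,227,318,.06,c['T']),px2w(c,437,113,.01,c['T']),px2w(c,419,210,.01,c['T']),px2w(c,487,108,.03,c['T']))
go(p[0],p[1],.036,-2.4)
"
```

```text
[ 0.41647284 -0.23303076  0.034     ] [ 0.39005301 -0.32804092  0.06      ] [ 0.56358668 -0.18138768  0.01      ] [ 0.55731552 -0.26349902  0.01      ] [ 0.58952152 -0.17729681  0.03      ]
t 9.4 pos [ 0.4178 -0.2337  0.1501] open 0.751 gf 0.0 F [ 0.1 -0.3 -0.3]
row [ 0.002 -0.005  0.38 ] [ 0.002  0.001 -0.002] rows 3.0
```

Request:
step_arm(steps=[[0.002,-0.003,0.12,0,0,0,-0.5],[0.002,-0.003,0.24,0,0,0,-0.5],[0.002,-0.003,0.33,0,0,0,-0.5],[0.002,-0.003,0.365,0,0,0,-0.5],[0.002,-0.003,0.38,0,0,0,-0.4],[0.002,-0.003,0.38,0,0,0,0.5],[0.002,-0.003,0.38,0,0,0,0.5],[0.002,-0.003,0.38,0,0,0,0.5]])

```text
time_s: 10.07
position: [0.4175, -0.233, 0.037]
tcp_rot: [[0.041, 0.999, 0.002], [0.999, -0.041, -0.002], [-0.002, 0.002, -1.0]]
force: [0.4, 0.2, -0.2]
opening: 0.555
grasp_force: 0.0
```

Request:
step_arm(steps=[[0,0,0,0,0,0,0.5],[0,0,0,0,0,0,0.5],[0,0,0,0,0,0,0.5],[0,0,0,0,0,0,0.5]])

```text
time_s: 10.4
position: [0.4173, -0.233, 0.037]
tcp_rot: [[0.042, 0.999, 0.002], [0.999, -0.042, -0.002], [-0.002, 0.002, -1.0]]
force: [1.4, 0.6, 7.1]
opening: 0.5
grasp_force: 30.0
```

```bash
python3 -c "
from h import *
go(.602,-.2275,.13,-2.4)"
```

```text
t 10.4 pos [ 0.4173 -0.233   0.037 ] open 0.5 gf 30.0 F [1.4 0.6 7.1]
row [ 0.044  0.615 -0.308] [ 0.003  0.002 -0.   ] rows 5.0
```

Request:
step_arm(steps=[[0,0,-0.1,0,0,0,0.5],[0,0,-0.22,0,0,0,0.5],[0.005,0.08,-0.31,0,0,0,0.5],[0.014,0.2,-0.34,0,0,0,0.5],[0.02,0.32,-0.34,0,0,0,0.5],[0.03,0.45,-0.34,0,0,0,0.5],[0.04,0.55,-0.34,0,0,0,0.5],[0.044,0.6,-0.34,0,0,0,0.5]])

```text
time_s: 11.07
position: [0.6009, -0.2268, 0.1388]
tcp_rot: [[0.041, 0.999, 0.005], [0.999, -0.041, -0.002], [-0.002, 0.005, -1.0]]
force: [-0.3, 0.3, 0.0]
opening: 0.497
grasp_force: 30.0
```

Request:
step_arm(steps=[[0,0.015,0,0,0,0,0.5],[0,0.015,0,0,0,0,0.5]])

```text
time_s: 11.23
position: [0.6017, -0.2267, 0.1376]
tcp_rot: [[0.041, 0.999, -0.0], [0.999, -0.041, -0.0], [-0.0, -0.0, -1.0]]
force: [-0.9, 0.5, -1.2]
opening: 0.499
grasp_force: 30.0
```

```bash
python3 -c "
from h import *
c,im=look('w6'); go(.6021,-.2265,.0415,-2.4)"
```

```text
t 11.28 pos [ 0.6002 -0.2265  0.1374] open 0.497 gf 30.0 F [-0.8 -0.3 -1.5]
row [0.    0.007 0.319] [-0.003 -0.001  0.001] rows 3.0
```

View pics/w6.png

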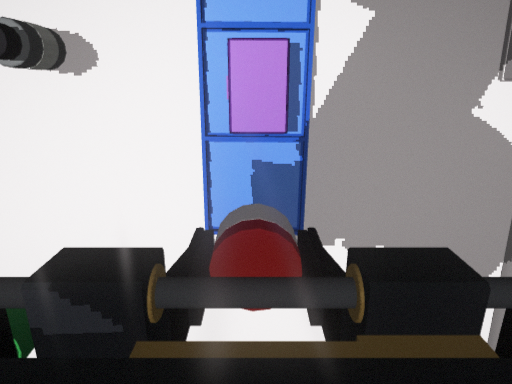

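The case sits in the middle pocket, with its top at (228..288, 38..133) between dividers at v=26 and 137. The third pocket runs from v=137 to 230 at u 206..303, and the held lid is centred at (256,265).

```bash
python3 -c "
from h import *
c=np.load('pics/w6.npy',allow_pickle=True).item()
for n,u,v,z in [('d1L',201,26,.01),('d1R',313,26,.01),('d2L',204,137,.01),('d2R',306,137,.01),('eL',207,230,.01),('eR',301,230,.01),('case',258,85.5,.03),('caseT',258,38,.03),('caseB',258,133,.03),('lid',256,265,.1344)]: print(n,px2w(c,u,v,z,c['T']).round(4))
"
```

```text
d1L [ 0.5684 -0.1051  0.01  ]
d1R [ 0.6474 -0.1083  0.01  ]
d2L [ 0.5638 -0.1833  0.01  ]
d2R [ 0.6427 -0.1866  0.01  ]
eL [ 0.5596 -0.2616  0.01  ]
eR [ 0.6387 -0.2649  0.01  ]
case [ 0.6069 -0.1468  0.03  ]
caseT [ 0.6081 -0.1168  0.03  ]
caseB [ 0.6056 -0.1792  0.03  ]
lid [ 0.6022 -0.2252  0.1344]
```

Request:
step_arm(steps=[[0,0,0.08,0,0,0,0.5],[0,0,0.17,0,0,0,0.5],[0,0,0.25,0,0,0,0.5],[0,0,0.295,0,0,0,0.5],[0,0,0.315,0,0,0,0.5],[0,0,0.319,0,0,0,0.5],[0,0,0.319,0,0,0,0.5]])

```text
time_s: 11.87
position: [0.6011, -0.2274, 0.0425]
tcp_rot: [[0.042, 0.999, 0.0], [0.999, -0.042, -0.0], [-0.0, 0.0, -1.0]]
force: [0.4, -1.3, -0.9]
opening: 0.498
grasp_force: 30.0
```

```bash
python3 -c "
from h import *
go(.6015,-.2255,.0410,-2.4)"
```

```text
t 11.87 pos [ 0.6011 -0.2274  0.0425] open 0.498 gf 30.0 F [ 0.4 -1.3 -0.9]
row [0.006 0.001 0.005] [ 0.     0.    -0.001] rows 1.0
```

Request:
step_arm(steps=[[0.003,0,0.005,0,0,0,0.5],[0.003,0,0.005,0,0,0,0],[0.003,0,0.005,0,0,0,-0.55],[0.003,0,0.005,0,0,0,-0.55],[0.003,0,0.005,0,0,0,-0.55],[0.003,0,-0.08,0,0,0,-0.55],[0.003,0,-0.2,0,0,0,-0.55],[0.003,0,-0.32,0,0,0,-0.55]])

```text
time_s: 12.53
position: [0.6005, -0.2256, 0.138]
tcp_rot: [[0.042, 0.999, -0.003], [0.999, -0.042, 0.002], [0.002, -0.003, -1.0]]
force: [0.2, -0.2, 0.6]
opening: 0.764
grasp_force: 0.0
```

```bash
python3 -c "
from h import *
go(.4545,.109,.15,24)"
```

```text
t 12.53 pos [ 0.6005 -0.2256  0.138 ] open 0.764 gf 0.0 F [ 0.2 -0.2  0.6]
row [ 1.094 -0.533 -0.037] [-0.003 -0.003 -0.587] rows 9.0
```

Request:
step_arm(steps=[[0.1,-0.05,-0.04,0,0,-0.05,-0.55],[0.2,-0.1,-0.04,0,0,-0.14,-0.55],[0.32,-0.155,-0.04,0,0,-0.23,-0.55],[0.44,-0.21,-0.04,0,0,-0.33,-0.55],[0.56,-0.27,-0.04,0,0,-0.42,-0.55],[0.68,-0.33,-0.04,0,0,-0.5,-0.55],[0.8,-0.39,-0.04,0,0,-0.56,-0.55],[0.91,-0.44,-0.04,0,0,-0.587,-0.55]])

```text
time_s: 13.2
position: [0.4793, 0.054, 0.1504]
tcp_rot: [[-0.409, 0.913, -0.0], [0.913, 0.409, 0.0], [0.0, -0.0, -1.0]]
force: [-0.3, 0.0, -0.7]
opening: 0.772
grasp_force: 0.0
```

```bash
python3 -c "
from h import *
go(.4545,.109,.15,24)"
```

```text
t 13.2 pos [0.4793 0.054  0.1504] open 0.772 gf 0.0 F [-0.3  0.  -0.7]
row [ 0.201 -0.     0.001] [-0.    -0.     0.003] rows 2.0
```

Request:
step_arm(steps=[[0.1,0,0,0,0,0,-0.55],[0.18,0,0,0,0,0,-0.55],[0.2,0,0,0,0,0,-0.55],[0.2,0,0,0,0,0,-0.55]])

```text
time_s: 13.53
position: [0.4557, 0.1084, 0.1504]
tcp_rot: [[-0.41, 0.912, 0.0], [0.912, 0.41, -0.0], [-0.0, 0.0, -1.0]]
force: [0.1, 0.7, -0.5]
opening: 0.775
grasp_force: 0.0
```

```bash
python3 -c "
from h import *
c,im=look('w7'); go(.4545,.109,.034,24)
t=capture('top'); a=t['image'][130:255,150:430,::-1]; a=cv2.resize(a,(512,229),interpolation=cv2.INTER_CUBIC)
cv2.imwrite('pics/w7b.png',np.vstack([im[:340],a]))"
```

```text
t 13.58 pos [0.4569 0.1073 0.1504] open 0.774 gf 0.0 F [ 0.8  0.1 -0.4]
row [ 0.009 -0.005  0.388] [0.001 0.001 0.003] rows 3.0
```

View pics/w7b.png

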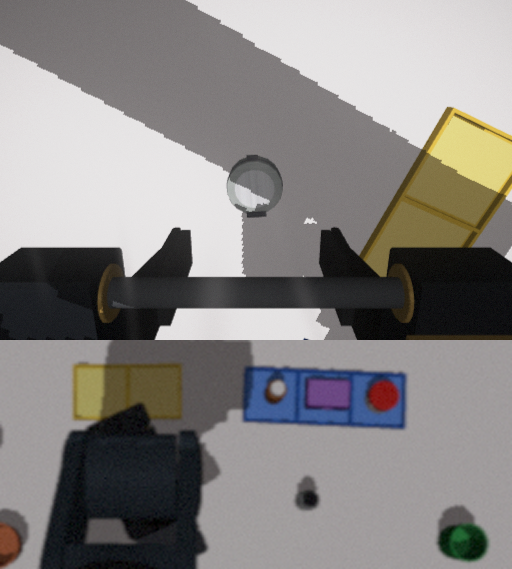

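All three things sit in the blue tray. The pillbox top is centred at (254,188), with its tabs clear of the jaws' closing line.

```bash
python3 -c "
from h import *
c=np.load('pics/w7.npy',allow_pickle=True).item()
p=px2w(c,254.5,188,.024,c['T']);print(p)
for u,v in [(451,108),(406,198)]: print(px2w(c,u,v,.01,c['T']))
go(p[0],p[1],.0342,24)
"
```

```text
[0.45476111 0.10878637 0.024     ]
[0.57131822 0.22908138 0.01      ]
[0.57865886 0.14987985 0.01      ]
t 13.63 pos [0.4576 0.1066 0.1504] open 0.773 gf 0.0 F [0.6 0.2 1.4]
row [ 0.011 -0.006  0.387] [0.002 0.002 0.001] rows 3.0
```

Request:
step_arm(steps=[[0.006,-0.005,0.12,0,0,0,-0.55],[0.006,-0.005,0.24,0,0,0,-0.55],[0.006,-0.005,0.33,0,0,0,-0.55],[0.006,-0.005,0.37,0,0,0,-0.55],[0.006,-0.005,0.386,0,0,0,-0.4],[0.006,-0.005,0.386,0,0,0,0.4],[0.006,-0.005,0.386,0,0,0,0.4],[0.006,-0.005,0.386,0,0,0,0.4]])

```text
time_s: 14.3
position: [0.4555, 0.1075, 0.0351]
tcp_rot: [[-0.406, 0.914, 0.002], [0.914, 0.406, -0.0], [-0.001, 0.002, -1.0]]
force: [-0.4, 0.3, -0.7]
opening: 0.56
grasp_force: 0.0
```

Request:
step_arm(steps=[[0,0,0,0,0,0,0.4],[0,0,0,0,0,0,0.4],[0,0,0,0,0,0,0.4],[0,0,0,0,0,0,0.4]])

```text
time_s: 14.63
position: [0.4551, 0.108, 0.0352]
tcp_rot: [[-0.407, 0.913, 0.002], [0.913, 0.407, -0.0], [-0.001, 0.002, -1.0]]
force: [0.1, -1.9, 6.4]
opening: 0.519
grasp_force: 30.0
```

```bash
python3 -c "
from h import *
go(.6125,.1876,.14,0)"
```

```text
t 14.63 pos [0.4551 0.108  0.0352] open 0.519 gf 30.0 F [ 0.1 -1.9  6.4]
row [ 0.028  0.588 -0.348] [0.003 0.001 0.534] rows 5.0
```

Request:
step_arm(steps=[[0,0,-0.1,0,0,0,0.4],[0,0,-0.22,0,0,0.05,0.4],[0.005,0.08,-0.31,0,0,0.15,0.4],[0.01,0.2,-0.35,0,0,0.27,0.4],[0.015,0.32,-0.35,0,0,0.4,0.4],[0.02,0.44,-0.35,0,0,0.5,0.4],[0.028,0.54,-0.35,0,0,0.534,0.4],[0.028,0.588,-0.35,0,0,0.534,0.4]])

```text
time_s: 15.3
position: [0.6158, 0.1897, 0.14]
tcp_rot: [[0.0, 1.0, 0.005], [1.0, -0.0, 0.001], [0.001, 0.005, -1.0]]
force: [0.6, -0.4, -0.9]
opening: 0.518
grasp_force: 30.0
```

Request:
step_arm(steps=[[0,0,0,0,0,0,0.4],[0,0,0,0,0,0,0.4]])

```text
time_s: 15.47
position: [0.6114, 0.1878, 0.1387]
tcp_rot: [[-0.001, 1.0, -0.002], [1.0, 0.001, -0.0], [-0.0, -0.002, -1.0]]
force: [-0.9, -0.2, -0.7]
opening: 0.521
grasp_force: 30.0
```

```bash
python3 -c "
from h import *
c,im=look('w8'); go(.6125,.1876,.0395,0)"
```

```text
t 15.52 pos [0.6104 0.1874 0.1386] open 0.519 gf 30.0 F [-0.4  0.3  0.1]
row [0.001 0.008 0.33 ] [-0.004  0.001  0.001] rows 3.0
```

View pics/w8.png

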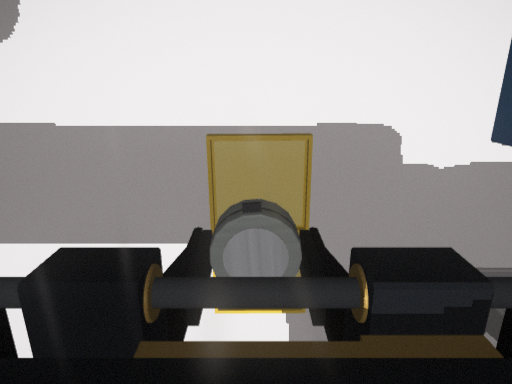

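The yellow tray's outer corners are at (207,135) and (312,135), with the divider at v≈229. The held pillbox top is centred at (256,250), level and with its lid up.

```bash
python3 -c "
from h import *
c=np.load('pics/w8.npy',allow_pickle=True).item()
for n,u,v,z in [('eL',207,135,.01),('eR',312,135,.01),('dL',209,229,.01),('dR',310,229,.01),('pb',256,248,.1274),('endL',214,313,.01),('endR',304,313,.01)]: print(n,px2w(c,u,v,z,c['T']).round(4))
"
```

```text
eL [0.5737 0.2309 0.01  ]
eR [0.6553 0.231  0.01  ]
dL [0.5721 0.1515 0.01  ]
dR [0.6575 0.1516 0.01  ]
pb [0.6118 0.1939 0.1274]
endL [0.5733 0.0676 0.01  ]
endR [0.656  0.0678 0.01  ]
```

Request:
step_arm(steps=[[0,0.01,0.08,0,0,0,0.4],[0,0.01,0.17,0,0,0,0.4],[0,0.01,0.25,0,0,0,0.4],[0,0.01,0.3,0,0,0,0.4],[0,0.01,0.324,0,0,0,0.4],[0,0.01,0.33,0,0,0,0.4],[0,0.01,0.33,0,0,0,0.4]])

```text
time_s: 16.1
position: [0.6143, 0.1872, 0.0403]
tcp_rot: [[0.001, 1.0, -0.001], [1.0, -0.001, -0.0], [-0.0, -0.001, -1.0]]
force: [-0.1, -0.8, -1.2]
opening: 0.519
grasp_force: 30.0
```

```bash
python3 -c "
from h import *
go(.6135,.187,.0392,0)"
```

```text
t 16.1 pos [0.6143 0.1872 0.0403] open 0.519 gf 30.0 F [-0.1 -0.8 -1.2]
row [-0.001 -0.003  0.004] [-0.001  0.    -0.001] rows 1.0
```

Request:
step_arm(steps=[[0,0,0.004,0,0,0,0.4],[0,0,0.004,0,0,0,0],[0,0,0.004,0,0,0,-0.8],[0,0,0.004,0,0,0,-0.8],[0,0,0.004,0,0,0,-0.8],[0,0,-0.08,0,0,0,-0.8],[0,0,-0.2,0,0,0,-0.8],[0,0,-0.32,0,0,0,-0.8]])

```text
time_s: 16.77
position: [0.614, 0.1874, 0.1362]
tcp_rot: [[0.0, 1.0, -0.003], [1.0, -0.0, -0.0], [-0.0, -0.003, -1.0]]
force: [0.6, -0.3, -0.6]
opening: 0.857
grasp_force: 0.0
```

Request:
step_arm(steps=[[-0.1,-0.04,-0.08,0,0,0,-0.8],[-0.21,-0.08,-0.1,0,0,0,-0.8],[-0.33,-0.13,-0.1,0,0,0,-0.8],[-0.45,-0.18,-0.1,0,0,0,-0.8],[-0.57,-0.23,-0.1,0,0,0,-0.8],[-0.69,-0.28,-0.1,0,0,0,-0.8],[-0.81,-0.33,-0.1,0,0,0,-0.8],[-0.92,-0.38,-0.1,0,0,0,-0.8]])

```text
time_s: 17.43
position: [0.5004, -0.0903, 0.1668]
tcp_rot: [[0.0, 1.0, 0.001], [1.0, -0.0, -0.001], [-0.001, 0.001, -1.0]]
force: [0.9, -0.5, -0.7]
opening: 0.9
grasp_force: 0.0
```

```bash
python3 -c "
from h import *
go(.39,-.327,.17,0)"
```

```text
t 17.43 pos [ 0.5004 -0.0903  0.1668] open 0.9 gf 0.0 F [ 0.9 -0.5 -0.7]
row [-0.789 -0.368 -0.011] [ 0.002  0.001 -0.   ] rows 7.0
```

Request:
step_arm(steps=[[-0.12,-0.055,-0.01,0,0,0,-0.8],[-0.24,-0.11,-0.01,0,0,0,-0.8],[-0.36,-0.17,-0.01,0,0,0,-0.8],[-0.48,-0.225,-0.01,0,0,0,-0.8],[-0.6,-0.28,-0.01,0,0,0,-0.8],[-0.71,-0.33,-0.01,0,0,0,-0.8],[-0.78,-0.363,-0.01,0,0,0,-0.8],[-0.789,-0.368,-0.01,0,0,0,-0.8]])

```text
time_s: 18.1
position: [0.3897, -0.33, 0.1698]
tcp_rot: [[0.005, 1.0, 0.002], [1.0, -0.005, -0.004], [-0.004, 0.002, -1.0]]
force: [0.3, 0.1, -0.0]
opening: 0.9
grasp_force: 0.0
```

Request:
step_arm(steps=[[0,0,0,0,0,0,-0.8],[0,0,0,0,0,0,-0.8]])

```text
time_s: 18.27
position: [0.3904, -0.3242, 0.1693]
tcp_rot: [[0.001, 1.0, -0.0], [1.0, -0.001, 0.001], [0.001, -0.0, -1.0]]
force: [-0.5, 1.1, -0.6]
opening: 0.905
grasp_force: 0.0
```

```bash
python3 -c "
from h import *
c,im=look('w9'); go(.39,-.327,.05,0)
t=capture('top'); a=t['image'][130:255,150:430,::-1]; a=cv2.resize(a,(512,229),interpolation=cv2.INTER_CUBIC)
cv2.imwrite('pics/w9b.png',np.vstack([im[:340],a]))"
```

```text
t 18.32 pos [ 0.3907 -0.3237  0.1692] open 0.899 gf 0.0 F [1.  0.3 0.5]
row [-0.012 -0.002  0.397] [-0.001 -0.002  0.001] rows 3.0
```

View pics/w9b.png

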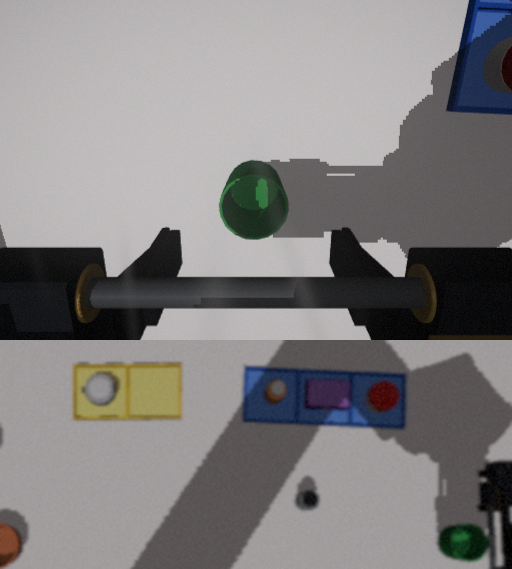

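The pillbox sits in the left yellow pocket. The cup's rim is at u 219..288, with its centre near (254,206), between the jaws.

```bash
python3 -c "
from h import *
c=np.load('pics/w9.npy',allow_pickle=True).item()
p=px2w(c,254,206,.06,c['T']);print(p)
go(p[0],p[1],.045,0)
"
```

```text
[ 0.38948709 -0.33249358  0.06      ]
t 18.37 pos [ 0.3909 -0.3235  0.1692] open 0.898 gf 0.0 F [-0.2  0.9  0.3]
row [-0.031 -0.004  0.414] [-0.001 -0.001  0.002] rows 3.0
```

Request:
step_arm(steps=[[-0.023,-0.004,0.12,0,0,0,-0.8],[-0.023,-0.004,0.24,0,0,0,-0.8],[-0.023,-0.004,0.35,0,0,0,-0.8],[-0.023,-0.004,0.4,0,0,0,-0.8],[-0.023,-0.004,0.414,0,0,0,-0.6],[-0.023,-0.004,0.414,0,0,0,0.3],[-0.023,-0.004,0.414,0,0,0,0.3],[-0.023,-0.004,0.414,0,0,0,0.3]])

```text
time_s: 19.03
position: [0.3903, -0.3323, 0.0463]
tcp_rot: [[-0.001, 1.0, 0.002], [1.0, 0.001, -0.002], [-0.002, 0.002, -1.0]]
force: [0.1, 0.3, -0.5]
opening: 0.682
grasp_force: 0.0
```

Request:
step_arm(steps=[[0,0,0,0,0,0,0.3],[0,0,0,0,0,0,0.3],[0,0,0,0,0,0,0.3],[0,0,0,0,0,0,0.3],[0,0,0,0,0,0,0.3]])

```text
time_s: 19.45
position: [0.3901, -0.3326, 0.0464]
tcp_rot: [[0.001, 1.0, 0.002], [1.0, -0.001, -0.002], [-0.002, 0.002, -1.0]]
force: [0.8, 2.2, 6.9]
opening: 0.605
grasp_force: 33.5
```

```bash
python3 -c "
from h import *
go(.614,.108,.19,0)"
```

```text
t 19.45 pos [ 0.3901 -0.3326  0.0464] open 0.605 gf 33.5 F [0.8 2.2 6.9]
row [ 1.468  0.746 -0.48 ] [ 0.003  0.003 -0.001] rows 13.0
```

Request:
step_arm(steps=[[0,0,-0.1,0,0,0,0.3],[0,0,-0.22,0,0,0,0.3],[0.05,0.02,-0.34,0,0,0,0.3],[0.13,0.06,-0.42,0,0,0,0.3],[0.24,0.115,-0.44,0,0,0,0.3],[0.35,0.17,-0.44,0,0,0,0.3],[0.46,0.23,-0.44,0,0,0,0.3],[0.57,0.285,-0.44,0,0,0,0.3]])

```text
time_s: 20.12
position: [0.4755, -0.1598, 0.178]
tcp_rot: [[0.001, 1.0, 0.002], [1.0, -0.001, -0.001], [-0.001, 0.002, -1.0]]
force: [1.2, -0.5, -0.1]
opening: 0.607
grasp_force: 33.4
```

Request:
step_arm(steps=[[0.11,0.055,0,0,0,0,0.3],[0.22,0.11,0,0,0,0,0.3],[0.33,0.165,0,0,0,0,0.3],[0.44,0.22,0,0,0,0,0.3],[0.55,0.28,0,0,0,0,0.3],[0.66,0.335,0,0,0,0,0.3],[0.77,0.39,0,0,0,0,0.3],[0.85,0.43,0,0,0,0,0.3]])

```text
time_s: 20.78
position: [0.6048, 0.0968, 0.1775]
tcp_rot: [[-0.001, 1.0, 0.001], [1.0, 0.001, 0.0], [0.0, 0.001, -1.0]]
force: [0.3, 0.4, 0.3]
opening: 0.608
grasp_force: 33.4
```

```bash
python3 -c "
from h import *
go(.614,.108,.16,0)"
```

```text
t 20.78 pos [0.6048 0.0968 0.1775] open 0.608 gf 33.4 F [0.3 0.4 0.3]
row [0.037 0.03  0.058] [ 0.002 -0.001  0.002] rows 1.0
```

Request:
step_arm(steps=[[0.037,0.03,0.058,0,0,0,0.3],[0.037,0.03,0.058,0,0,0,0.3],[0.037,0.03,0.058,0,0,0,0.3],[0.037,0.03,0.058,0,0,0,0.3]])

```text
time_s: 21.12
position: [0.6122, 0.1043, 0.1597]
tcp_rot: [[0.0, 1.0, -0.001], [1.0, -0.0, -0.0], [-0.0, -0.001, -1.0]]
force: [-0.2, -0.3, -0.3]
opening: 0.605
grasp_force: 33.4
```

```bash
python3 -c "
from h import *
c,im=look('w10'); go(.614,.108,.051,0)"
```

```text
t 21.17 pos [0.6124 0.104  0.16  ] open 0.608 gf 33.4 F [ 0.6 -0.1 -0.2]
row [0.014 0.005 0.363] [-0.001  0.001 -0.002] rows 3.0
```

View pics/w10.png

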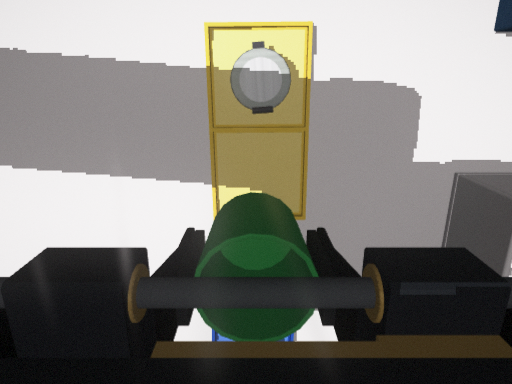

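The pillbox rests centred in its pocket at (261,79), lid up. The free pocket lies between v=130 and v=218, and the held cup's rim is centred near (256,285).

```bash
python3 -c "
from h import *
c=np.load('pics/w10.npy',allow_pickle=True).item()
for n,u,v,z in [('top',259,23,.01),('d',259.5,130,.01),('e',259.5,218,.01),('pb',261,79,.028),('cupL',195,285,.1736),('cupR',318,285,.1736),('cupB',256,341,.1736),('foot',256,193,.1136)]: print(n,px2w(c,u,v,z,c['T']).round(4))
"
```

```text
top [0.615  0.2297 0.01  ]
d [0.6156 0.1485 0.01  ]
e [0.6158 0.0695 0.01  ]
pb [0.6164 0.1888 0.028 ]
cupL [0.5873 0.1063 0.1736]
cupR [0.6382 0.1063 0.1736]
cupB [0.6126 0.0781 0.1736]
foot [0.6126 0.1269 0.1136]
```

Request:
step_arm(steps=[[0.017,0.007,0.08,0,0,0,0.3],[0.017,0.007,0.17,0,0,0,0.3],[0.017,0.007,0.26,0,0,0,0.3],[0.017,0.007,0.33,0,0,0,0.3],[0.017,0.007,0.355,0,0,0,0.3],[0.017,0.007,0.363,0,0,0,0.3],[0.017,0.007,0.363,0,0,0,0.3]])

```text
time_s: 21.75
position: [0.6147, 0.109, 0.0513]
tcp_rot: [[0.002, 1.0, -0.001], [1.0, -0.002, -0.0], [-0.0, -0.001, -1.0]]
force: [0.7, -0.2, 0.2]
opening: 0.606
grasp_force: 33.9
```

```bash
python3 -c "
from h import *
go(.6145,.109,.0504,0)"
```

```text
t 21.75 pos [0.6147 0.109  0.0513] open 0.606 gf 33.9 F [ 0.7 -0.2  0.2]
row [-0.    -0.001  0.003] [-0.001  0.    -0.002] rows 1.0
```

Request:
step_arm(steps=[[0,0,0.003,0,0,0,0.3],[0,0,0.003,0,0,0,-0.2],[0,0,0.003,0,0,0,-0.9],[0,0,0.003,0,0,0,-0.9],[0,0,0.003,0,0,0,-0.9],[0,0,0.003,0,0,0,-0.9],[0,0,-0.08,0,0,0,-0.9],[0,0,-0.2,0,0,0,-0.9]])

```text
time_s: 22.42
position: [0.6121, 0.1101, 0.1078]
tcp_rot: [[0.0, 1.0, -0.009], [1.0, -0.0, -0.0], [-0.0, -0.009, -1.0]]
force: [0.9, -0.3, 0.1]
opening: 0.924
grasp_force: 0.0
```

Request:
step_arm(steps=[[0,0,-0.1,0,0,0,-0.9],[0,-0.05,-0.22,0,0,0,-0.9],[0,-0.16,-0.32,0,0,0,-0.9],[0,-0.28,-0.36,0,0,0,-0.9],[0,-0.38,-0.36,0,0,0,-0.9],[0,-0.45,-0.36,0,0,0,-0.9],[0,-0.5,-0.36,0,0,0,-0.9],[0,-0.5,-0.36,0,0,0,-0.9]])

```text
time_s: 23.08
position: [0.4608, 0.1105, 0.2189]
tcp_rot: [[-0.001, 1.0, -0.004], [1.0, 0.001, -0.0], [0.0, -0.004, -1.0]]
force: [0.0, 0.8, 0.3]
opening: 0.95
grasp_force: 0.0
```

```bash
python3 -c "
from h import *
s=read_state();print(s['position'],s['time_s'])
t=capture('top')['image'][110:265,90:430,::-1]; d=capture('side')['image'][120:320,120:390,::-1]
t=cv2.resize(t,(680,310),interpolation=cv2.INTER_CUBIC);d=cv2.resize(d,(392,290),interpolation=cv2.INTER_CUBIC)
d=cv2.copyMakeBorder(d,0,0,0,288,cv2.BORDER_CONSTANT)
cv2.imwrite('pics/fin.png',np.vstack([t,d]))"
```

```text
[0.46084486 0.11049338 0.21886319] 23.0833
```

View pics/fin.png

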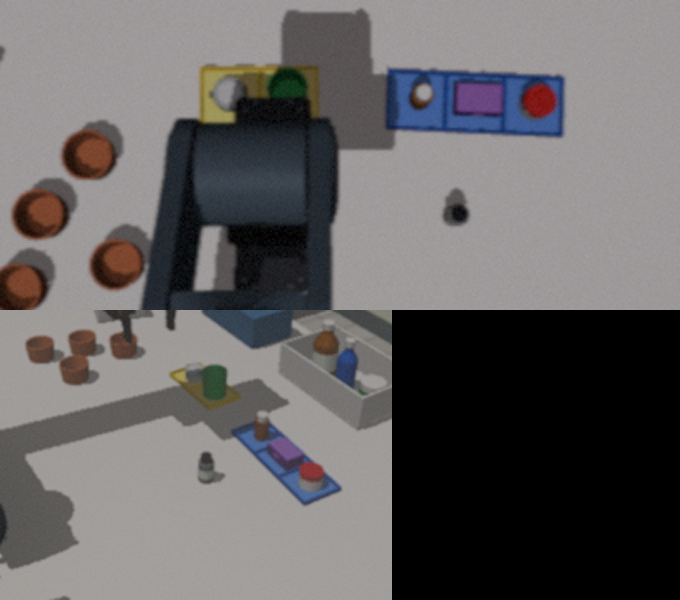

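All five stand upright, one per pocket. The ramekins and the grey vial have not moved, and the arm is clear.

```bash
python3 -c "
from rig import *
print(hand_in())"
```

```text
the job is handed in; nothing more can be done
None
```

The job is handed in at about 23 s of the 112 s: the amber vial, pill case and tub are in the blue tray and the pillbox and cup in the yellow tray, one per pocket and upright or flat in the last pictures, with the ramekin and grey vial left where they stood.

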